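# Carry the row of paint pots to the painting tray in the same sequence

## Robot

A 6-joint arm with a two-finger parallel gripper is mounted at the origin on the work surface. World frame = base frame: x ahead of the robot, y to its left, z up, the work surface at z = 0. Lengths are in mm, angles in rad, forces in N, time in s.
With the tool pointing down it reaches from about 325 to 850 mm from the base axis. Payload 15.5 kg.
Tool frame: the origin (TCP) lies at the very end of the fingers, on their centre line; the grasp point (between the pads) lies 19 mm behind it; z points along the fingers, y is the line along which they close (so a half turn about z gives the same grasp; the last joint's range is limited). The gripper opens to 91 mm and grips with 3 to 60 N. Pads are 32 mm wide; open, the fingers measure 118 mm over their backs; the gripper's body (76 mm by 178 mm) begins 60 mm behind the grasp point.
Start: joints at [1.028, 0.494, 1.345, -0, 1.302, -0.096], TCP at [270.047, 563.65, 213.915] pointing down, gripper open.
Joint ranges: [-2.91, 2.91], [-0.82, 2.16], [0.22, 2.67], [-1.22, 4.37], [0.12, 2.79], [-3.08, 3.08]. Speed limits (rad/s): [1.89, 1.89, 2.57, 3.01, 3.01, 3.01].

## Interface

Orientations are given as a 3x3 rotation matrix whose columns are the frame's x, y, z axes.
In Python, from station import * gives the robot as it stands.
- The arm moves only by the tool servo_tool, never from a script. Its arguments are lists of equal length, an entry for each row: "xyz": the shift along the tool's x, y, z in units of 0.5 m (1.0 is 0.5 m), a list of three; "rotation": the turn, a rotation vector about the tool's x, y, z in units of 0.1 rad (1.0 is 0.1 rad), a list of three. In form: {"xyz": [[tx, ty, tz], ...], "rotation": [[wx, wy, wz], ...]}. A call has exactly 8 rows; each row shifts and turns the commanded pose from where the row before left it, along the tool's axes as they then stand; what a row does not reach is not made up. A row lasts 1/10 s, in which the tool goes at most 50 mm and 8.59 degrees, less where a joint would pass 70% of its speed; a pose out of reach is approached as far as the arm can. A call with a number of a shift or a turn outside -1 to 1 is refused whole. A call with a gripper value outside its range is refused whole. "fingers" is the gripper command: -1 is shut, 1 is fully open, values between are in proportion, set as the call begins (left out, the last holds). The fingers move at their own pace and stop on an object; "newtons" is the grip in N (left out, the last holds). Time passes only in rows, so rows that do not move let the fingers close, or fill a call up. It gives the time, the measured TCP pose, the force, the opening and the grip force at its end, in the units of the state.
- sense(): the state, without advancing time (a new reading comes with each control period).
- grab_frame(name): name is "scene" or "top" or "wrist"; returns the picture (384x512x3 uint8, red, green, blue); there is no depth.
- camera_info(name): a dict with "camera_matrix" (3x3 intrinsics, pixels), "eye" and "rotation" of the camera in the world. Camera axes: x right, y down, z forward; pixel columns grow to the right and rows downward; lengths in mm; the calibration is good to about 2 mm. A picture is of the moment at which its call begins: read the wrist's pose just before it. camera_info takes no time and is no camera call; for the wrist camera it gives the pose at the moment of the call.
- hand_in(): hands the job in; it is judged then, once.
Trained networks look in the newest picture that a camera, given by its name, has taken for a name from the list of things; names that differ only in an ending like _2 or _b are one class to them, and where a whole thing is asked for, a point or a joint stands for the part that bears it (a point fixed in the world has none). Each returns a list of dicts, best first, with "p" (0 to 1); they miss things now and then, are a little off and sometimes report something else, mostly with a low value. They report only what shows in the picture. A call takes as long as a camera call. They do not tell look-alikes from the thing itself.
- recognise(camera, target): "point" ([x, y, z] in mm, in world coordinates, good to about 4 mm: the middle of the surface that is visible of it).
- silhouettes(camera, target): "pixels" (384x512 bool, what is visible of it).
The state is a dict: "clock": time; "qpos": joint angles; "joint_velocities": joint speeds; "effort": joint torques, N m; "eef_pos": TCP position; "tool_rot": TCP orientation; "contact_force": force on the tool from outside, world axes, zero at the start; "torque": the same for the moment, N m; "opening": opening from 0.0 (shut) to 1.0 (fully open); "grip_force": force on a finger pad.
Only numpy, scipy, OpenCV 4.12 (cv2) and the standard library are available. Lean on these libraries where they do the work, as an engineer would, in place of code of your own. Each camera call takes 0.05 s, during which the arm holds its last target. There are 200 camera calls.

## Task

Move the four paint pots from the coloured tiles on the grey shelf into the four compartments of the white wooden tray, one pot per compartment, keeping their sequence: the pot at the left end of the shelf's row (left as seen from the robot base, looking out) goes into the compartment next to the tray's red knob, and the others follow from there in the order in which they stood. Leave all four standing upright on the compartment floors, let go, and leave the tin, the tape and the brush where they are.

Things in the scene. Friction and masses are not known exactly. Their poses are not given: they have to be found in the camera images.
- pot_yellow: Small closed paint pot, a plain upright cylinder 46 mm across and 64 mm high, about 0.14 kg: white body with a yellow band and a yellow lid (lid = the top 18 mm, same diameter). Loose. Origin at the centre of its underside, z up. Its underside is 16 mm above the table at the start, standing on its tile.
- pot_green: Small closed paint pot, a plain upright cylinder 46 mm across and 64 mm high, about 0.14 kg: white body with a green band and a green lid (lid = the top 18 mm, same diameter). Loose. Origin at the centre of its underside, z up. Its underside is 16 mm above the table at the start, standing on its tile.
- pot_blue: Small closed paint pot, a plain upright cylinder 46 mm across and 64 mm high, about 0.14 kg: white body with a blue band and a blue lid (lid = the top 18 mm, same diameter). Loose. Origin at the centre of its underside, z up. Its underside is 16 mm above the table at the start, standing on its tile.
- pot_black: Small closed paint pot, a plain upright cylinder 46 mm across and 64 mm high, about 0.14 kg: white body with a black band and a black lid (lid = the top 18 mm, same diameter). Loose. Origin at the centre of its underside, z up. Its underside is 16 mm above the table at the start, standing on its tile.
- tile_yellow: Fixed yellow swatch tile, 62 x 62 x 4 mm, top 16 mm above the table, under the yellow pot's start (within 3 mm). The four tiles lie in a straight row, 72 mm apart, in any order, on a fixed light grey shelf (100 x 330 mm, rims at most 24 mm high). Origin: centre of its underside; y runs along the row to the robot's left (world +y within 21 degrees), x across it, away from the robot.
- tile_green: Fixed green swatch tile, 62 x 62 x 4 mm, top 16 mm above the table, under the green pot's start (within 3 mm). The four tiles lie in a straight row, 72 mm apart, in any order, on a fixed light grey shelf (100 x 330 mm, rims at most 24 mm high). Origin: centre of its underside; y runs along the row to the robot's left (world +y within 21 degrees), x across it, away from the robot.
- tile_blue: Fixed blue swatch tile, 62 x 62 x 4 mm, top 16 mm above the table, under the blue pot's start (within 3 mm). The four tiles lie in a straight row, 72 mm apart, in any order, on a fixed light grey shelf (100 x 330 mm, rims at most 24 mm high). Origin: centre of its underside; y runs along the row to the robot's left (world +y within 21 degrees), x across it, away from the robot.
- tile_black: Fixed black swatch tile, 62 x 62 x 4 mm, top 16 mm above the table, under the black pot's start (within 3 mm). The four tiles lie in a straight row, 72 mm apart, in any order, on a fixed light grey shelf (100 x 330 mm, rims at most 24 mm high). Origin: centre of its underside; y runs along the row to the robot's left (world +y within 21 degrees), x across it, away from the robot.
- tray: Fixed white wooden tray left or right of the shelf: a row of four square compartments 66 mm wide inside, walls 6 mm thick, tops 24 mm and floor 6 mm above the table; at each end a block 24 mm high with a knob. Origin: centre of its underside, on the table; y along the row (world +y within 21 degrees), x across. Compartment centres at x = 0, y = -108, -36, 36, 108 mm.
- red_knob: Fixed red knob, 22 mm across and 20 mm high, on one end block of the tray (x = 0, y = +159 or -159 mm in the tray's frame; either end; the knob on the other end is plain light wood). Origin at the centre of its underside, 24 mm above the table.
- tin: Closed paint tin, 84 mm across, 105 mm high, pale grey with a dark green lower half; a loose bystander, standing beyond the shelf and tray. Origin at the centre of its underside.
- tape: Roll of pale paper tape lying flat, 90 mm across, 22 mm high; a loose bystander beyond the shelf and tray. Origin at the centre of its underside.
- brush: Flat paint brush, 200 mm long, lying on the table; a loose bystander beyond the shelf and tray. Origin near its middle, on its underside; x along the brush.
Not all that is in view belongs to the job. What is shaped like the pot_yellow but orange or pink is not meant.

How it is judged (in metres and radians):
At the end, for the whole second after the job is handed in: Counted from the left end of the tile row, pots 1 to 4 stand 51, 123, 195 and 267 mm (each within 14 mm) from the red knob, within 14 mm of the tray's long centre line, upright within 0.08 rad, on the compartment floors (underside 2 to 10 mm above the tray's), released and at rest (((y of each of tile_green, tile_blue, tile_black in the frame of tile_yellow below 0 m and horizontal distance between pot_yellow and red_knob between 0.037 and 0.065 m) or (y of tile_green in the frame of tile_yellow above 0 m and y of each of tile_blue, tile_black in the frame of tile_yellow below 0 m and horizontal distance between pot_yellow and red_knob between 0.109 and 0.137 m) or (y of each of tile_green, tile_black in the frame of tile_yellow below 0 m and y of tile_blue in the frame of tile_yellow above 0 m and horizontal distance between pot_yellow and red_knob between 0.109 and 0.137 m) or (y of each of tile_green, tile_blue in the frame of tile_yellow below 0 m and y of tile_black in the frame of tile_yellow above 0 m and horizontal distance between pot_yellow and red_knob between 0.109 and 0.137 m) or (y of each of tile_green, tile_blue in the frame of tile_yellow above 0 m and y of tile_black in the frame of tile_yellow below 0 m and horizontal distance between pot_yellow and red_knob between 0.181 and 0.209 m) or (y of each of tile_green, tile_black in the frame of tile_yellow above 0 m and y of tile_blue in the frame of tile_yellow below 0 m and horizontal distance between pot_yellow and red_knob between 0.181 and 0.209 m) or (y of tile_green in the frame of tile_yellow below 0 m and y of each of tile_blue, tile_black in the frame of tile_yellow above 0 m and horizontal distance between pot_yellow and red_knob between 0.181 and 0.209 m) or (y of each of tile_green, tile_blue, tile_black in the frame of tile_yellow above 0 m and horizontal distance between pot_yellow and red_knob between 0.253 and 0.281 m)) and x of pot_yellow in the frame of tray between -0.014 and 0.014 m and z of pot_yellow in the frame of tray between 0.002 and 0.01 m and angle between each of pot_yellow, pot_green, pot_blue, pot_black's own z axis and vertical below 0.08 rad and linear speed of each of pot_yellow, pot_green, pot_blue, pot_black below 0.02 m/s and angular speed of each of pot_yellow, pot_green, pot_blue, pot_black below 0.2 rad/s and ((y of each of tile_yellow, tile_blue, tile_black in the frame of tile_green below 0 m and horizontal distance between pot_green and red_knob between 0.037 and 0.065 m) or (y of tile_yellow in the frame of tile_green above 0 m and y of each of tile_blue, tile_black in the frame of tile_green below 0 m and horizontal distance between pot_green and red_knob between 0.109 and 0.137 m) or (y of each of tile_yellow, tile_black in the frame of tile_green below 0 m and y of tile_blue in the frame of tile_green above 0 m and horizontal distance between pot_green and red_knob between 0.109 and 0.137 m) or (y of each of tile_yellow, tile_blue in the frame of tile_green below 0 m and y of tile_black in the frame of tile_green above 0 m and horizontal distance between pot_green and red_knob between 0.109 and 0.137 m) or (y of each of tile_yellow, tile_blue in the frame of tile_green above 0 m and y of tile_black in the frame of tile_green below 0 m and horizontal distance between pot_green and red_knob between 0.181 and 0.209 m) or (y of each of tile_yellow, tile_black in the frame of tile_green above 0 m and y of tile_blue in the frame of tile_green below 0 m and horizontal distance between pot_green and red_knob between 0.181 and 0.209 m) or (y of tile_yellow in the frame of tile_green below 0 m and y of each of tile_blue, tile_black in the frame of tile_green above 0 m and horizontal distance between pot_green and red_knob between 0.181 and 0.209 m) or (y of each of tile_yellow, tile_blue, tile_black in the frame of tile_green above 0 m and horizontal distance between pot_green and red_knob between 0.253 and 0.281 m)) and x of pot_green in the frame of tray between -0.014 and 0.014 m and z of pot_green in the frame of tray between 0.002 and 0.01 m and ((y of each of tile_yellow, tile_green, tile_black in the frame of tile_blue below 0 m and horizontal distance between pot_blue and red_knob between 0.037 and 0.065 m) or (y of tile_yellow in the frame of tile_blue above 0 m and y of each of tile_green, tile_black in the frame of tile_blue below 0 m and horizontal distance between pot_blue and red_knob between 0.109 and 0.137 m) or (y of each of tile_yellow, tile_black in the frame of tile_blue below 0 m and y of tile_green in the frame of tile_blue above 0 m and horizontal distance between pot_blue and red_knob between 0.109 and 0.137 m) or (y of each of tile_yellow, tile_green in the frame of tile_blue below 0 m and y of tile_black in the frame of tile_blue above 0 m and horizontal distance between pot_blue and red_knob between 0.109 and 0.137 m) or (y of each of tile_yellow, tile_green in the frame of tile_blue above 0 m and y of tile_black in the frame of tile_blue below 0 m and horizontal distance between pot_blue and red_knob between 0.181 and 0.209 m) or (y of each of tile_yellow, tile_black in the frame of tile_blue above 0 m and y of tile_green in the frame of tile_blue below 0 m and horizontal distance between pot_blue and red_knob between 0.181 and 0.209 m) or (y of tile_yellow in the frame of tile_blue below 0 m and y of each of tile_green, tile_black in the frame of tile_blue above 0 m and horizontal distance between pot_blue and red_knob between 0.181 and 0.209 m) or (y of each of tile_yellow, tile_green, tile_black in the frame of tile_blue above 0 m and horizontal distance between pot_blue and red_knob between 0.253 and 0.281 m)) and x of pot_blue in the frame of tray between -0.014 and 0.014 m and z of pot_blue in the frame of tray between 0.002 and 0.01 m and ((y of each of tile_yellow, tile_green, tile_blue in the frame of tile_black below 0 m and horizontal distance between pot_black and red_knob between 0.037 and 0.065 m) or (y of tile_yellow in the frame of tile_black above 0 m and y of each of tile_green, tile_blue in the frame of tile_black below 0 m and horizontal distance between pot_black and red_knob between 0.109 and 0.137 m) or (y of each of tile_yellow, tile_blue in the frame of tile_black below 0 m and y of tile_green in the frame of tile_black above 0 m and horizontal distance between pot_black and red_knob between 0.109 and 0.137 m) or (y of each of tile_yellow, tile_green in the frame of tile_black below 0 m and y of tile_blue in the frame of tile_black above 0 m and horizontal distance between pot_black and red_knob between 0.109 and 0.137 m) or (y of each of tile_yellow, tile_green in the frame of tile_black above 0 m and y of tile_blue in the frame of tile_black below 0 m and horizontal distance between pot_black and red_knob between 0.181 and 0.209 m) or (y of each of tile_yellow, tile_blue in the frame of tile_black above 0 m and y of tile_green in the frame of tile_black below 0 m and horizontal distance between pot_black and red_knob between 0.181 and 0.209 m) or (y of tile_yellow in the frame of tile_black below 0 m and y of each of tile_green, tile_blue in the frame of tile_black above 0 m and horizontal distance between pot_black and red_knob between 0.181 and 0.209 m) or (y of each of tile_yellow, tile_green, tile_blue in the frame of tile_black above 0 m and horizontal distance between pot_black and red_knob between 0.253 and 0.281 m)) and x of pot_black in the frame of tray between -0.014 and 0.014 m and z of pot_black in the frame of tray between 0.002 and 0.01 m); the robot touches nothing.
It fails at once if the tin is moved more than 25 mm (distance of tin from where it was at the start of the episode above 0.025 m).
It fails at once if the tape is moved more than 25 mm (distance of tape from where it was at the start of the episode above 0.025 m).
It fails at once if the brush is moved more than 25 mm (distance of brush from where it was at the start of the episode above 0.025 m).
It also fails if it takes over 96 s, if anything falls off the work surface, if the arm or the gripper's body presses on something with over 40 N, if the wrist force passes 120 N, or if a joint passes its speed limit or range.

## Working session

There is one attempt and no reset: what is moved stays moved. The work goes in short steps, Python scripts to look and compute and a tool call to move; the robot and the scene stay as the last step left them, time stands still between calls to the robot, and variables do not carry over. Pictures are saved under pics/ and viewed, at most 14 in all, crops included, and the job is handed in when it is done.

Besides the shell and the picture viewer there is one more tool, called after "Emit:" in YAML: its name, and indented under it one key for each argument. servo_tool: Moves the arm, as the interface text tells. Shifts and turns lie within -1 to 1; 1 stands for 0.5 m of shift or 0.1 rad of turn. Its arguments: {"type":"object","properties":{"xyz":{"type":"array","items":{"type":"array","items":{"type":"number"}}},"rotation":{"type":"array","items":{"type":"array","items":{"type":"number"}}},"fingers":{"type":"number"},"newtons":{"type":"number"}},"required":["xyz","rotation"]}

```bash
mkdir -p pics; ls; python3 - <<'E'
from station import *
import cv2,numpy as np
s=sense();print(s['clock'],s['eef_pos'],s['tool_rot'])
for n in ["top","scene"]:
    im=grab_frame(n);cv2.imwrite(f'pics/{n}0.png',cv2.cvtColor(im,cv2.COLOR_RGB2BGR))
    c=camera_info(n);print(n,c)
    for t in ["pot_yellow","pot_green","pot_blue","pot_black","red_knob","tray","tin","tape","brush"]:
        print(t,[(np.round(r['point']),round(r['p'],2)) for r in recognise(n,t)][:3])
print(sense()['clock'])
E
```

```text
pics
0.0 [269.83488557 563.33946569 213.33528441] [[-9.01829280e-01  4.32092039e-01 -6.47362871e-04]
 [ 4.32092501e-01  9.01828710e-01 -1.02443636e-03]
 [ 1.41159629e-04 -1.20358734e-03 -9.99999266e-01]]
top {'camera_matrix': array([[394.64733063,   0.        , 255.17477538],
       [  0.        , 394.64733063, 185.63534609],
       [  0.        ,   0.        ,   1.        ]]), 'eye': array([ 459.87801868,   -9.69407677, 1027.41402662]), 'rotation': array([[-0.01849796, -0.98739341,  0.15720075],
       [-0.99909859,  0.02426287,  0.03483265],
       [-0.03820767, -0.15641472, -0.98695218]])}
pot_yellow [(array([456.,   7.,  67.]), 0.86), (array([551.,  -5.,  64.]), 0.8), (array([628., 151.,  61.]), 0.75)]
pot_green [(array([469., 270.,  77.]), 0.79)]
pot_blue [(array([488., 201.,  77.]), 0.92)]
pot_black [(array([457., 337.,  81.]), 0.92)]
red_knob []
tray [(array([ 509., -240.,   10.]), 0.94), (array([446., 329.,  19.]), 0.39)]
tin [(array([774.,   4., 105.]), 0.6)]
tape [(array([767., 220.,  23.]), 0.7)]
brush [(array([ 734., -240.,   17.]), 0.82)]
scene {'camera_matrix': array([[
[... 248 characters left out ...]
4636, -0.69097642],
       [ 0.83791755, -0.31650311,  0.44465712],
       [-0.0079081 , -0.82164824, -0.56994002]])}
pot_yellow [(array([570., -17.,  42.]), 0.86), (array([528., 128.,  59.]), 0.79), (array([640., 144.,  43.]), 0.72)]
pot_green [(array([490., 270.,  59.]), 0.84), (array([505., 196.,  56.]), 0.46)]
pot_blue [(array([507., 197.,  60.]), 0.72), (array([518., 200.,  18.]), 0.43)]
pot_black [(array([469., 340.,  56.]), 0.61)]
red_knob []
tray [(array([ 515., -262.,   20.]), 0.57)]
tin [(array([815., -17.,  78.]), 0.96)]
tape [(array([774., 211.,  18.]), 0.91)]
brush [(array([ 756., -243.,   14.]), 0.68), (array([528., 128.,  57.]), 0.35), (array([ 516., -264.,   16.]), 0.24)]
1.0
```

View pics/top0.png

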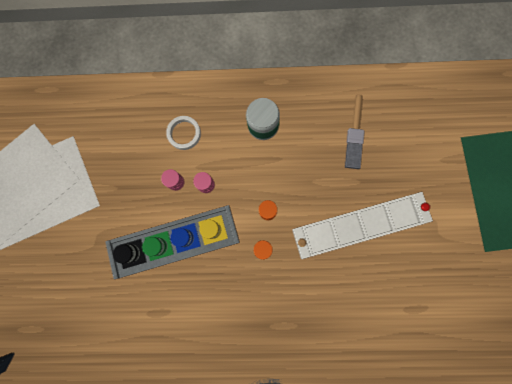

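View pics/scene0.png

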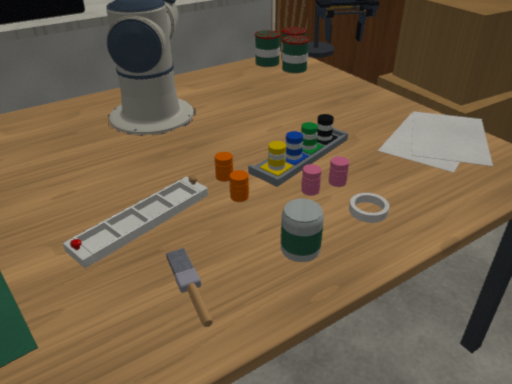

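The row, from the robot's left, is black (125,254), green, blue, yellow (211,230) in the top view. The red knob is at (425,207), at the tray's right (−y) end, and the plain knob is at (302,242). Orange and pink look-alikes stand near the shelf and the tray. Next I fit cylinders to the masks in both views.

```bash
cat > h.py <<'E'
from station import *
import cv2,numpy as np
from scipy.optimize import minimize
def K(n):
    c=camera_info(n);return c['camera_matrix'],np.array(c['eye']),np.array(c['rotation'])
def proj(n,P,c=None):
    k,e,R=c or K(n);q=(np.atleast_2d(P)-e)@R@k.T;return q[:,:2]/q[:,2:]
def ray(n,uv,z,c=None):
    k,e,R=c or K(n);d=np.c_[np.atleast_2d(uv),np.ones(len(np.atleast_2d(uv)))]@np.linalg.inv(k).T@R.T
    return e+d*((z-e[2])/d[:,2:])
def tri(a,ua,b,ub):
    def rr(n,u):
        k,e,R=K(n);d=R@np.linalg.inv(k)@[*u,1];d/=np.linalg.norm(d);return e,np.eye(3)-np.outer(d,d)
    (e1,A),(e2,B)=rr(a,ua),rr(b,ub);p=np.linalg.solve(A+B,A@e1+B@e2)
    return p,np.linalg.norm(A@(p-e1))+np.linalg.norm(B@(p-e2))
def cyl(p,r,h):
    a=np.linspace(0,2*np.pi,24,endpoint=False);c=np.c_[r*np.cos(a),r*np.sin(a),0*a]
    return np.r_[c,c+[0,0,h]]+p
def fit(views,p0,r,h):
    """views: {cam:mask}; fits x,y,z of the underside by soft overlap of the hull"""
    cs={n:K(n) for n in views}
    def cost(p):
        t=0
        for n,m in views.items():
            hull=cv2.convexHull(proj(n,cyl(p,r,h),cs[n]).astype(np.float32)*4+1.5)
            im=np.zeros((384*4,512*4),np.uint8);cv2.fillConvexPoly(im,np.round(hull).astype(int),1)
            im=cv2.resize(im.astype(np.float32),(512,384),interpolation=cv2.INTER_AREA)
            t+=np.abs(im-m).sum()/m.sum()
        return t
    o=minimize(cost,p0,method='Nelder-Mead',options=dict(initial_simplex=np.array([p0]*4)+np.r_[[[0,0,0]],np.eye(3)*12],maxiter=120))
    return o.x,o.fun
E
python3 - <<'E'
from h import *
ims={}
for n in["top","scene"]:ims[n]=grab_frame(n)
s0={"pot_black":(463,339,16),"pot_green":(478,270,16),"pot_blue":(495,199,16),"pot_yellow":(510,128,16)}
for t,p in s0.items():
    v={}
    for n in ims:
        u=proj(n,np.array(p)+[0,0,32])[0]
        L=[r for r in silhouettes(n,t)]
        L=[r for r in L if np.linalg.norm(np.argwhere(r['pixels']).mean(0)[::-1]-u)<12]
        if L:v[n]=L[0]['pixels'].astype(np.float32)
    if v:print(t,list(v),*[np.round(x,2) for x in fit(v,np.array(p,float),23,64)])
# knobs
def cent(im,box,f):
    x0,y0,x1,y1=box;c=im[y0:y1,x0:x1].astype(int);m=f(c);return np.argwhere(m).mean(0)[::-1]+[x0,y0],m.sum()
red=lambda c:(c[...,0]-c[...,1]>70)&(c[...,0]-c[...,2]>70)
a,na=cent(ims['top'],(415,197,436,217),red);b,nb=cent(ims['scene'],(65,233,88,254),red)
print('red',a,na,b,nb,tri('top',a,'scene',b))
wood=lambda c:(c[...,0]-c[...,2]>45)
a,na=cent(ims['top'],(298,237,307,248),wood);b,nb=cent(ims['scene'],(187,175,199,184),wood)
print('wood',a,na,b,nb,tri('top',a,'scene',b))
for n in ims:
  for r in silhouettes(n,'tray')[:1]:
    pts=np.argwhere(r['pixels'])[:,::-1].astype(np.float32)
    w=ray(n,pts,24)[:,:2].astype(np.float32)
    print(n,r['p'],cv2.minAreaRect(w))
c=[cv2.resize(ims['top'][190:290,290:440],None,fx=4,fy=4,interpolation=2)]
cv2.imwrite('pics/c1.png',cv2.cvtColor(c[0],cv2.COLOR_RGB2BGR))
E
```

```text
pot_black ['top', 'scene'] [454.96 348.66  14.86] 0.14
pot_green ['scene'] [448.63 297.5   -1.84] 0.15
pot_blue ['top', 'scene'] [491.65 208.87  15.82] 0.18
pot_yellow ['top', 'scene'] [509.92 139.87  14.19] 0.28
red [424.85714286 206.625     ] 56 [ 75.67692308 242.61538462] 65 (array([ 554.67715976, -392.89720892,   39.30855087]), np.float64(2.118218421405296))
wood [301.43137255 242.47058824] 51 [193.625      177.10714286] 56 (array([473.21094731, -84.54011511,  41.75885924]), np.float64(3.859089650273766))
top 0.79 ((514.426513671875, -240.25411987304688), (79.84715270996094, 343.5456848144531), 14.667135238647461)
scene 0.61 ((527.4288330078125, -241.1883087158203), (105.53206634521484, 351.3036804199219), 14.864992141723633)
```

View pics/c1.png

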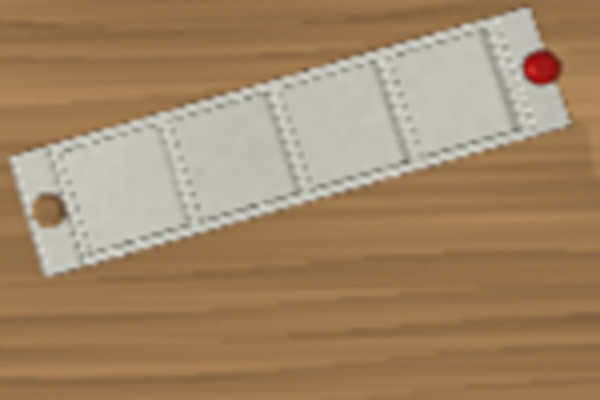

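Measured positions:

| Item | Position (mm) | Check |
|---|---|---|
| Black pot | (455, 349) | Underside z ≈ 15 |
| Blue pot | (492, 209) | Underside z ≈ 16 |
| Yellow pot | (510, 140) | Underside z ≈ 14 |
| Green pot | (473, 279), interpolated | Spacing of the others is 72 |
| Row | yaw 14.7° | – |
| Tray centre | (514, −240) | Yaw 14.7°, knob spacing 319 against 318 |

The heights and sizes agree with the text. I turn the tool to 14.7°.

Emit:
servo_tool:
  xyz:
    - [0,0,0]
    - [0,0,0]
    - [0,0,0]
    - [0,0,0]
    - [0,0,0]
    - [0,0,0]
    - [0,0,0]
    - [0,0,0]
  rotation:
    - [0,0,1]
    - [0,0,1]
    - [0,0,1]
    - [0,0,1]
    - [0,0,1]
    - [0,0,1]
    - [0,0,1]
    - [0,0,1]
  fingers: 1
  newtons: 20

```text
clock: 2.4
eef_pos: [270.0, 563.7, 213.9]
tool_rot: [[-0.314, 0.949, -0.0], [0.949, 0.314, 0.0], [0.0, 0.0, -1.0]]
contact_force: [-0.3, 0.7, -0.2]
opening: 1.001
grip_force: 0.0
```

```bash
cat >> h.py <<'E'
s_,c_=np.sin(np.radians(14.7)),np.cos(np.radians(14.7))
UP={'black':(455,348.7),'green':(473.3,278.8),'blue':(491.7,208.9),'yellow':(510,140)}
TC=np.array([514.2,-239.5]);PL={k:TC+d*np.array([s_,-c_]) for k,d in zip(UP,(108,36,-36,-108))}
def go(t,z):
    s=sense();R=np.array(s['tool_rot']);p=np.array(s['eef_pos'])
    Rt=np.array([[-s_,c_,0],[c_,s_,0],[0,0,-1]]).T
    w=cv2.Rodrigues(R.T@Rt)[0].ravel()
    d=Rt.T@(np.array([*t,z])-p)
    print('clock',round(s['clock'],2),'pos',p.round(1),'turn/0.1',(w/.1).round(2),'shift/500 (aligned tool)',(d/500).round(4),'open',round(s['opening'],3),'grip',np.round(s['grip_force'],1),'F',np.round(s['contact_force'],1))
E
python3 -c "
from h import *
go(UP['black'],140)"
```

```text
clock 2.4 pos [270.  563.7 213.9] turn/0.1 [ 0.   -0.    0.63] shift/500 (aligned tool) [-0.5097  0.2487  0.1478] open 1.001 grip 0.0 F [-0.3  0.7 -0.2]
```

Emit:
servo_tool:
  xyz:
    - [0,0,0]
    - [-0.085,0.0415,0.0246]
    - [-0.085,0.0415,0.0246]
    - [-0.085,0.0415,0.0246]
    - [-0.085,0.0415,0.0246]
    - [-0.085,0.0415,0.0246]
    - [-0.085,0.0415,0.0246]
    - [0,0,0]
  rotation:
    - [0,0,0.63]
    - [0,0,0]
    - [0,0,0]
    - [0,0,0]
    - [0,0,0]
    - [0,0,0]
    - [0,0,0]
    - [0,0,0]

```text
clock: 3.2
eef_pos: [458.9, 345.2, 138.7]
tool_rot: [[-0.254, 0.967, -0.001], [0.967, 0.254, -0.002], [-0.001, -0.001, -1.0]]
contact_force: [-0.9, 1.0, 1.0]
opening: 1.0
grip_force: 0.0
```

```bash
python3 - <<'E'
from h import *
go(UP['black'],43)
im=grab_frame('wrist').copy()
print(proj('wrist',[[*UP[k],80] for k in UP]).round())
for k in UP:
    q=proj('wrist',cyl(np.array([*UP[k],16]),23,64)[24:]).round().astype(int)
    if abs(q).max()<2000: cv2.polylines(im,[q],True,(255,0,255),1)
cv2.imwrite('pics/w1.png',cv2.cvtColor(im,cv2.COLOR_RGB2BGR))
E
```

```text
clock 3.2 pos [458.9 345.2 138.7] turn/0.1 [-0.01  0.01 -0.  ] shift/500 (aligned tool) [ 0.0087 -0.0057  0.1915] open 1.0 grip 0.0 F [-0.9  1.   1. ]
[[254. 194.]
 [254. 278.]
 [254. 352.]
 [254. 416.]]
```

View pics/w1.png

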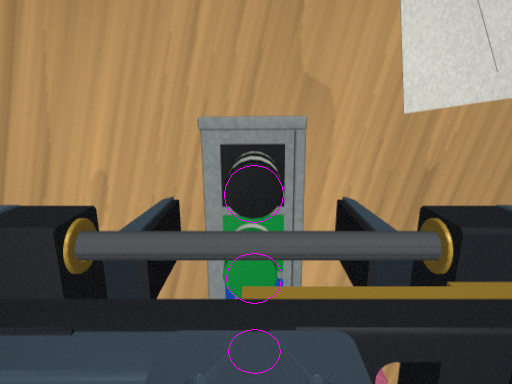

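The black lid at about (254,192) sits inside its predicted circle, and the green one at (254,278) matches too. I correct the few mm and go down.

Emit:
servo_tool:
  xyz:
    - [0,0,0]
    - [0,0,0.032]
    - [0,0,0.032]
    - [0,0,0.032]
    - [0,0,0.032]
    - [0,0,0.032]
    - [0,0,0.032]
    - [0,0,0]
  rotation:
    - [0,0,0]
    - [0,0,0]
    - [0,0,0]
    - [0,0,0]
    - [0,0,0]
    - [0,0,0]
    - [0,0,0]
    - [0,0,0]

```text
clock: 4.05
eef_pos: [454.5, 350.1, 42.9]
tool_rot: [[-0.26, 0.966, -0.002], [0.966, 0.26, -0.001], [-0.001, -0.002, -1.0]]
contact_force: [-0.7, -0.6, -0.2]
opening: 1.001
grip_force: 0.0
```

```bash
python3 -c "
from h import *
go(UP['black'],43)"
```

```text
clock 4.05 pos [454.5 350.1  42.9] turn/0.1 [-0.02  0.01  0.06] shift/500 (aligned tool) [-0.003   0.0003 -0.0002] open 1.001 grip 0.0 F [-0.7 -0.6 -0.2]
```

Emit:
servo_tool:
  xyz:
    - [0,0,0]
    - [0,0,0]
    - [0,0,0]
    - [0,0,0]
    - [0,0,0]
    - [0,0,0]
    - [0,0,0]
    - [0,0,0]
  rotation:
    - [0,0,0]
    - [0,0,0]
    - [0,0,0]
    - [0,0,0]
    - [0,0,0]
    - [0,0,0]
    - [0,0,0]
    - [0,0,0]
  fingers: -1
  newtons: 20

```text
clock: 4.85
eef_pos: [456.2, 349.4, 44.3]
tool_rot: [[-0.258, 0.966, 0.0], [0.966, 0.258, 0.0], [0.0, 0.0, -1.0]]
contact_force: [-0.8, 0.8, 5.3]
opening: 0.499
grip_force: 20.0
```

Emit:
servo_tool:
  xyz:
    - [0,0,0]
    - [0,0,0]
    - [0,0,-0.04]
    - [0,0,-0.04]
    - [0,0,-0.04]
    - [0,0,-0.04]
    - [0,0,-0.04]
    - [0,0,-0.04]
  rotation:
    - [0,0,0]
    - [0,0,0]
    - [0,0,0]
    - [0,0,0]
    - [0,0,0]
    - [0,0,0]
    - [0,0,0]
    - [0,0,0]

```text
clock: 5.65
eef_pos: [456.0, 349.3, 164.7]
tool_rot: [[-0.258, 0.966, -0.0], [0.966, 0.258, -0.0], [-0.0, -0.0, -1.0]]
contact_force: [0.2, 0.9, -1.8]
opening: 0.501
grip_force: 20.0
```

```bash
python3 -c "
from h import *
go(PL['black'],163)"
```

```text
clock 5.65 pos [456.  349.3 164.7] turn/0.1 [-0.    0.    0.04] shift/500 (aligned tool) [-1.3845 -0.1862  0.0034] open 0.501 grip 20.0 F [ 0.2  0.9 -1.8]
```

Emit:
servo_tool:
  xyz:
    - [-0.05,-0.007,0]
    - [-0.1,-0.0133,0]
    - [-0.1,-0.0133,0]
    - [-0.1,-0.0133,0]
    - [-0.1,-0.0133,0]
    - [-0.1,-0.0133,0]
    - [-0.1,-0.0133,0]
    - [-0.1,-0.0133,0]
  rotation:
    - [0,0,0.04]
    - [0,0,0]
    - [0,0,0]
    - [0,0,0]
    - [0,0,0]
    - [0,0,0]
    - [0,0,0]
    - [0,0,0]

```text
clock: 6.45
eef_pos: [502.6, -25.0, 164.1]
tool_rot: [[-0.254, 0.967, 0.0], [0.967, 0.254, 0.0], [0.0, 0.0, -1.0]]
contact_force: [1.0, 0.3, -1.5]
opening: 0.502
grip_force: 20.0
```

Emit:
servo_tool:
  xyz:
    - [-0.1,-0.0133,0]
    - [-0.1,-0.0133,0]
    - [-0.1,-0.0133,0]
    - [-0.1,-0.0133,0]
    - [-0.1,-0.0133,0]
    - [-0.08,-0.0133,0]
    - [-0.0545,-0.0063,0]
    - [0,0,0]
  rotation:
    - [0,0,0]
    - [0,0,0]
    - [0,0,0]
    - [0,0,0]
    - [0,0,0]
    - [0,0,0]
    - [0,0,0]
    - [0,0,0]

```text
clock: 7.25
eef_pos: [541.5, -342.2, 163.5]
tool_rot: [[-0.251, 0.968, 0.0], [0.968, 0.251, -0.001], [-0.001, 0.0, -1.0]]
contact_force: [0.3, -0.2, -1.6]
opening: 0.499
grip_force: 20.0
```

```bash
python3 - <<'E'
from h import *
go(PL['black'],36)
im=grab_frame('wrist').copy()
for k in PL:
    a=np.array([[33,33],[33,-33],[-33,-33],[-33,33]])@np.array([[-s_,c_],[c_,s_]])+PL[k]
    q=proj('wrist',np.c_[a,[24]*4]).round().astype(int)
    if abs(q).max()<2000: cv2.polylines(im,[q],True,(255,0,255),1)
cv2.imwrite('pics/w2.png',cv2.cvtColor(im,cv2.COLOR_RGB2BGR))
E
```

```text
clock 7.25 pos [ 541.5 -342.2  163.5] turn/0.1 [ 0.    0.01 -0.03] shift/500 (aligned tool) [-0.0036 -0.0007  0.2551] open 0.499 grip 20.0 F [ 0.3 -0.2 -1.6]
```

View pics/w2.png

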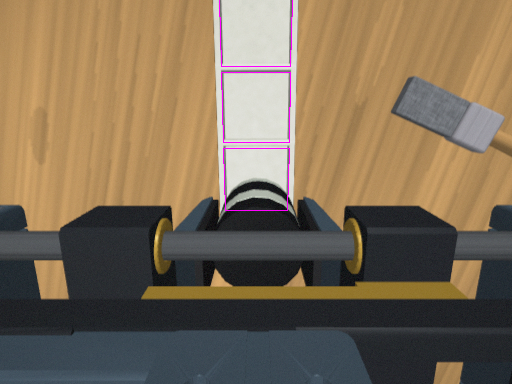

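The projected compartments match the tray walls (dividers at rows 68 and 144), so I lower the pot.

Emit:
servo_tool:
  xyz:
    - [-0.003,0,0]
    - [0,0,0.05]
    - [0,0,0.05]
    - [0,0,0.05]
    - [0,0,0.05]
    - [0,0,0.035]
    - [0,0,0.02]
    - [0,0,0]
  rotation:
    - [0,0,0]
    - [0,0,0]
    - [0,0,0]
    - [0,0,0]
    - [0,0,0]
    - [0,0,0]
    - [0,0,0]
    - [0,0,0]

```text
clock: 8.1
eef_pos: [541.5, -338.7, 35.8]
tool_rot: [[-0.255, 0.967, -0.001], [0.967, 0.255, 0.001], [0.002, -0.001, -1.0]]
contact_force: [-1.0, 0.3, -1.2]
opening: 0.501
grip_force: 20.0
```

```bash
python3 -c "
from h import *
go(PL['black'],35)"
```

```text
clock 8.1 pos [ 541.5 -338.7   35.8] turn/0.1 [-0.01 -0.02  0.01] shift/500 (aligned tool) [-0.0102 -0.0025  0.0016] open 0.501 grip 20.0 F [-1.   0.3 -1.2]
```

Emit:
servo_tool:
  xyz:
    - [0,0,0]
    - [0,0,0]
    - [0,0,0]
    - [0,0,0]
    - [0,0,0]
    - [0,0,0]
    - [0,0,0]
    - [0,0,0]
  rotation:
    - [0,0,0]
    - [0,0,0]
    - [0,0,0]
    - [0,0,0]
    - [0,0,0]
    - [0,0,0]
    - [0,0,0]
    - [0,0,0]

```text
clock: 8.9
eef_pos: [541.8, -340.0, 36.6]
tool_rot: [[-0.254, 0.967, -0.0], [0.967, 0.254, 0.0], [0.0, -0.0, -1.0]]
contact_force: [0.8, 0.3, -1.1]
opening: 0.497
grip_force: 20.0
```

```bash
python3 -c "
from h import *
go(PL['black'],35)"
```

```text
clock 8.9 pos [ 541.8 -340.    36.6] turn/0.1 [-0. -0.  0.] shift/500 (aligned tool) [-0.0076 -0.0025  0.0032] open 0.497 grip 20.0 F [ 0.8  0.3 -1.1]
```

Commanded sums leave about 4 mm, so I nudge −3.5 mm along the row, go 1.5 mm down, then release.

Emit:
servo_tool:
  xyz:
    - [-0.007,-0.0025,0]
    - [0,0,0.003]
    - [0,0,0]
    - [0,0,0]
    - [0,0,0]
    - [0,0,0]
    - [0,0,0]
    - [0,0,0]
  rotation:
    - [0,0,0]
    - [0,0,0]
    - [0,0,0]
    - [0,0,0]
    - [0,0,0]
    - [0,0,0]
    - [0,0,0]
    - [0,0,0]

```text
clock: 9.7
eef_pos: [541.6, -343.6, 35.2]
tool_rot: [[-0.254, 0.967, 0.0], [0.967, 0.254, -0.0], [-0.0, 0.0, -1.0]]
contact_force: [-0.1, 0.7, -1.7]
opening: 0.505
grip_force: 20.0
```

Emit:
servo_tool:
  xyz:
    - [0,0,0]
    - [0,0,0]
    - [0,0,0]
    - [0,0,0]
    - [0,0,0]
    - [0,0,0]
    - [0,0,0]
    - [0,0,0]
  rotation:
    - [0,0,0]
    - [0,0,0]
    - [0,0,0]
    - [0,0,0]
    - [0,0,0]
    - [0,0,0]
    - [0,0,0]
    - [0,0,0]
  fingers: 1

```text
clock: 10.5
eef_pos: [541.6, -343.7, 35.1]
tool_rot: [[-0.254, 0.967, 0.0], [0.967, 0.254, -0.0], [-0.0, -0.0, -1.0]]
contact_force: [-0.0, -0.1, -0.3]
opening: 1.001
grip_force: 0.0
```

Emit:
servo_tool:
  xyz:
    - [0,0,-0.04]
    - [0,0,-0.04]
    - [0,0,-0.04]
    - [0,0,-0.04]
    - [0,0,-0.04]
    - [0,0,-0.04]
    - [0,0,0]
    - [0,0,0]
  rotation:
    - [0,0,0]
    - [0,0,0]
    - [0,0,0]
    - [0,0,0]
    - [0,0,0]
    - [0,0,0]
    - [0,0,0]
    - [0,0,0]

```text
clock: 11.3
eef_pos: [541.5, -343.7, 155.1]
tool_rot: [[-0.254, 0.967, 0.0], [0.967, 0.254, -0.0], [-0.0, 0.0, -1.0]]
contact_force: [-0.1, 0.4, 0.1]
opening: 1.001
grip_force: 0.0
```

```bash
python3 -c "
from h import *
go(UP['green'],155)
im=grab_frame('wrist')
cv2.imwrite('pics/w3.png',cv2.cvtColor(im,cv2.COLOR_RGB2BGR))"
```

```text
clock 11.3 pos [ 541.5 -343.7  155.1] turn/0.1 [0. 0. 0.] shift/500 (aligned tool) [1.2388e+00 1.8390e-01 2.0000e-04] open 1.001 grip 0.0 F [-0.1  0.4  0.1]
```

View pics/w3.png

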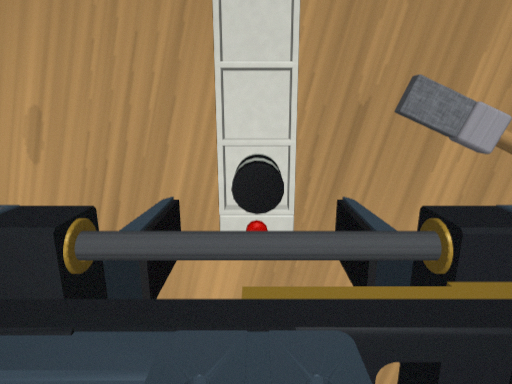

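The black pot stands in the compartment beside the red knob (lid at 258,185; knob at 257,228). Next is green.

Emit:
servo_tool:
  xyz:
    - [0.05,0.007,0]
    - [0.094,0.014,0]
    - [0.094,0.014,0]
    - [0.094,0.014,0]
    - [0.094,0.014,0]
    - [0.094,0.014,0]
    - [0.094,0.014,0]
    - [0.094,0.014,0]
  rotation:
    - [0,0,0]
    - [0,0,0]
    - [0,0,0]
    - [0,0,0]
    - [0,0,0]
    - [0,0,0]
    - [0,0,0]
    - [0,0,0]

```text
clock: 12.15
eef_pos: [501.3, 13.9, 154.3]
tool_rot: [[-0.254, 0.967, -0.001], [0.967, 0.254, 0.0], [0.001, -0.001, -1.0]]
contact_force: [0.5, 0.0, 0.7]
opening: 1.001
grip_force: 0.0
```

Emit:
servo_tool:
  xyz:
    - [0.094,0.014,0]
    - [0.094,0.014,0]
    - [0.094,0.014,0]
    - [0.094,0.014,0]
    - [0.094,0.014,0]
    - [0.0608,0.009,0]
    - [0,0,0]
    - [0,0,0]
  rotation:
    - [0,0,0]
    - [0,0,0]
    - [0,0,0]
    - [0,0,0]
    - [0,0,0]
    - [0,0,0]
    - [0,0,0]
    - [0,0,0]

```text
clock: 12.95
eef_pos: [472.4, 278.9, 154.2]
tool_rot: [[-0.256, 0.967, -0.001], [0.967, 0.256, -0.001], [-0.0, -0.002, -1.0]]
contact_force: [0.8, -1.4, -0.6]
opening: 1.001
grip_force: 0.0
```

```bash
python3 - <<'E'
from h import *
go(UP['green'],44)
im=grab_frame('wrist').copy()
for k in list(UP)[1:]:
    q=proj('wrist',cyl(np.array([*UP[k],16]),23,64)[24:]).round().astype(int)
    if abs(q).max()<2000: cv2.polylines(im,[q],True,(255,0,255),1)
cv2.imwrite('pics/w4.png',cv2.cvtColor(im,cv2.COLOR_RGB2BGR))
E
```

```text
clock 12.95 pos [472.4 278.9 154.2] turn/0.1 [-0.02  0.    0.02] shift/500 (aligned tool) [-0.0008  0.0018  0.2203] open 1.001 grip 0.0 F [ 0.8 -1.4 -0.6]
```

View pics/w4.png

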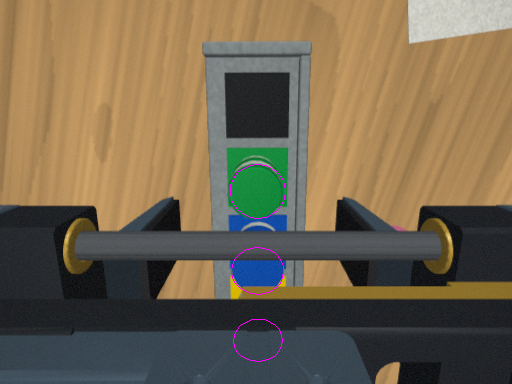

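The green lid (257,191) and the blue lid (258,270) match the predictions. I descend, grip and lift.

Emit:
servo_tool:
  xyz:
    - [0,0.001,0]
    - [0,0,0.04]
    - [0,0,0.045]
    - [0,0,0.045]
    - [0,0,0.045]
    - [0,0,0.03]
    - [0,0,0.015]
    - [0,0,0]
  rotation:
    - [0,0,0]
    - [0,0,0]
    - [0,0,0]
    - [0,0,0]
    - [0,0,0]
    - [0,0,0]
    - [0,0,0]
    - [0,0,0]

```text
clock: 13.8
eef_pos: [473.4, 278.0, 44.5]
tool_rot: [[-0.253, 0.967, -0.001], [0.967, 0.253, -0.001], [-0.0, -0.001, -1.0]]
contact_force: [0.6, 0.3, 1.1]
opening: 0.998
grip_force: 0.0
```

Emit:
servo_tool:
  xyz:
    - [0,0,0]
    - [0,0,0]
    - [0,0,0]
    - [0,0,0]
    - [0,0,0]
    - [0,0,0]
    - [0,0,0]
    - [0,0,0]
  rotation:
    - [0,0,0]
    - [0,0,0]
    - [0,0,0]
    - [0,0,0]
    - [0,0,0]
    - [0,0,0]
    - [0,0,0]
    - [0,0,0]
  fingers: -1

```text
clock: 14.6
eef_pos: [473.5, 278.9, 45.2]
tool_rot: [[-0.254, 0.967, -0.0], [0.967, 0.254, -0.0], [-0.0, -0.0, -1.0]]
contact_force: [-1.8, -0.4, 4.5]
opening: 0.501
grip_force: 20.0
```

Emit:
servo_tool:
  xyz:
    - [0,0,0]
    - [0,0,-0.03]
    - [0,0,-0.04]
    - [0,0,-0.04]
    - [0,0,-0.04]
    - [0,0,-0.04]
    - [0,0,-0.04]
    - [0,0,0]
  rotation:
    - [0,0,0]
    - [0,0,0]
    - [0,0,0]
    - [0,0,0]
    - [0,0,0]
    - [0,0,0]
    - [0,0,0]
    - [0,0,0]

```text
clock: 15.4
eef_pos: [474.8, 279.5, 162.3]
tool_rot: [[-0.254, 0.967, 0.004], [0.967, 0.254, 0.002], [0.001, 0.004, -1.0]]
contact_force: [-0.5, -0.4, -1.4]
opening: 0.506
grip_force: 20.0
```

```bash
python3 -c "
from h import *
go(PL['green'],159)"
```

```text
clock 15.4 pos [474.8 279.5 162.3] turn/0.1 [ 0.04 -0.01  0.  ] shift/500 (aligned tool) [-1.096  -0.1872  0.0065] open 0.506 grip 20.0 F [-0.5 -0.4 -1.4]
```

Emit:
servo_tool:
  xyz:
    - [-0.045,-0.0045,0]
    - [-0.092,-0.0155,0]
    - [-0.092,-0.0155,0]
    - [-0.092,-0.0155,0]
    - [-0.092,-0.0155,0]
    - [-0.092,-0.0155,0]
    - [-0.092,-0.0155,0]
    - [-0.092,-0.0155,0]
  rotation:
    - [0,0,0]
    - [0,0,0]
    - [0,0,0]
    - [0,0,0]
    - [0,0,0]
    - [0,0,0]
    - [0,0,0]
    - [0,0,0]

```text
clock: 16.2
eef_pos: [506.0, -70.5, 159.3]
tool_rot: [[-0.254, 0.967, -0.001], [0.967, 0.254, 0.0], [0.0, -0.001, -1.0]]
contact_force: [0.6, 0.4, -0.3]
opening: 0.504
grip_force: 20.0
```

Emit:
servo_tool:
  xyz:
    - [-0.092,-0.0155,0]
    - [-0.092,-0.0155,0]
    - [-0.092,-0.0155,0]
    - [-0.092,-0.0155,0]
    - [-0.0387,-0.0095,0]
    - [0,0,0]
    - [0,0,0]
    - [0,0,0]
  rotation:
    - [0,0,0]
    - [0,0,0]
    - [0,0,0]
    - [0,0,0]
    - [0,0,0]
    - [0,0,0]
    - [0,0,0]
    - [0,0,0]

```text
clock: 17.0
eef_pos: [523.3, -273.0, 159.7]
tool_rot: [[-0.255, 0.967, -0.001], [0.967, 0.255, 0.001], [0.001, -0.001, -1.0]]
contact_force: [0.3, 0.3, -1.2]
opening: 0.501
grip_force: 20.0
```

```bash
python3 -c "
from h import *
go(PL['green'],35.5)"
```

```text
clock 17.0 pos [ 523.3 -273.   159.7] turn/0.1 [-0.01 -0.01  0.01] shift/500 (aligned tool) [-0.0025 -0.0006  0.2483] open 0.501 grip 20.0 F [ 0.3  0.3 -1.2]
```

Emit:
servo_tool:
  xyz:
    - [-0.002,0,0]
    - [0,0,0.04]
    - [0,0,0.055]
    - [0,0,0.055]
    - [0,0,0.05]
    - [0,0,0.03]
    - [0,0,0.018]
    - [0,0,0]
  rotation:
    - [0,0,0]
    - [0,0,0]
    - [0,0,0]
    - [0,0,0]
    - [0,0,0]
    - [0,0,0]
    - [0,0,0]
    - [0,0,0]

```text
clock: 17.8
eef_pos: [523.8, -274.7, 35.5]
tool_rot: [[-0.255, 0.967, -0.001], [0.967, 0.255, 0.001], [0.001, -0.001, -1.0]]
contact_force: [0.6, 0.1, -1.2]
opening: 0.501
grip_force: 20.0
```

Emit:
servo_tool:
  xyz:
    - [0,0,0]
    - [0,0,0]
    - [0,0,0]
    - [0,0,0]
    - [0,0,0]
    - [0,0,0]
    - [0,0,0]
    - [0,0,0]
  rotation:
    - [0,0,0]
    - [0,0,0]
    - [0,0,0]
    - [0,0,0]
    - [0,0,0]
    - [0,0,0]
    - [0,0,0]
    - [0,0,0]

```text
clock: 18.6
eef_pos: [523.9, -275.4, 36.1]
tool_rot: [[-0.254, 0.967, 0.0], [0.967, 0.254, -0.0], [-0.0, 0.0, -1.0]]
contact_force: [-0.1, -0.5, -0.7]
opening: 0.499
grip_force: 20.0
```

```bash
python3 -c "
from h import *
go(PL['green'],35.7)"
```

```text
clock 18.6 pos [ 523.9 -275.4   36.1] turn/0.1 [0. 0. 0.] shift/500 (aligned tool) [ 0.0024 -0.0005  0.0009] open 0.499 grip 20.0 F [-0.1 -0.5 -0.7]
```

Emit:
servo_tool:
  xyz:
    - [0,0,0]
    - [0,0,0]
    - [0,0,0]
    - [0,0,0]
    - [0,0,0]
    - [0,0,0]
    - [0,0,0]
    - [0,0,0]
  rotation:
    - [0,0,0]
    - [0,0,0]
    - [0,0,0]
    - [0,0,0]
    - [0,0,0]
    - [0,0,0]
    - [0,0,0]
    - [0,0,0]
  fingers: 1

```text
clock: 19.4
eef_pos: [523.9, -275.4, 36.1]
tool_rot: [[-0.254, 0.967, -0.0], [0.967, 0.254, 0.0], [0.0, -0.0, -1.0]]
contact_force: [1.0, 0.5, 0.7]
opening: 0.999
grip_force: 0.0
```

Emit:
servo_tool:
  xyz:
    - [0,0,-0.03]
    - [0,0,-0.04]
    - [0,0,-0.04]
    - [0,0,-0.04]
    - [0,0,-0.04]
    - [0,0,-0.04]
    - [0,0,0]
    - [0.05,0.0095,0]
  rotation:
    - [0,0,0]
    - [0,0,0]
    - [0,0,0]
    - [0,0,0]
    - [0,0,0]
    - [0,0,0]
    - [0,0,0]
    - [0,0,0]

```text
clock: 20.2
eef_pos: [522.7, -251.9, 151.3]
tool_rot: [[-0.252, 0.968, 0.002], [0.968, 0.252, -0.002], [-0.002, 0.001, -1.0]]
contact_force: [0.3, 1.0, 0.8]
opening: 0.998
grip_force: 0.0
```

Emit:
servo_tool:
  xyz:
    - [0.092,0.0175,0]
    - [0.092,0.0175,0]
    - [0.092,0.0175,0]
    - [0.092,0.0175,0]
    - [0.092,0.0175,0]
    - [0.092,0.0175,0]
    - [0.092,0.0175,0]
    - [0.092,0.0175,0]
  rotation:
    - [0,0,0]
    - [0,0,0]
    - [0,0,0]
    - [0,0,0]
    - [0,0,0]
    - [0,0,0]
    - [0,0,0]
    - [0,0,0]

```text
clock: 21.0
eef_pos: [495.6, 125.5, 150.6]
tool_rot: [[-0.254, 0.967, -0.0], [0.967, 0.254, -0.0], [0.0, -0.0, -1.0]]
contact_force: [1.3, -0.8, 0.1]
opening: 1.003
grip_force: 0.0
```

Emit:
servo_tool:
  xyz:
    - [0.092,0.0175,0]
    - [0.075,0.017,0]
    - [0,0,0]
    - [0,0,0]
    - [0,0,0]
    - [0,0,0]
    - [0,0,0]
    - [0,0,0]
  rotation:
    - [0,0,0]
    - [0,0,0]
    - [0,0,0]
    - [0,0,0]
    - [0,0,0]
    - [0,0,0]
    - [0,0,0]
    - [0,0,0]

```text
clock: 21.8
eef_pos: [491.8, 208.2, 151.1]
tool_rot: [[-0.253, 0.967, 0.0], [0.967, 0.253, -0.0], [-0.0, -0.0, -1.0]]
contact_force: [-0.2, -0.1, 0.7]
opening: 1.003
grip_force: 0.0
```

```bash
python3 - <<'E'
from h import *
go(UP['blue'],44)
im=grab_frame('wrist').copy()
for k in list(UP)[2:]:
    q=proj('wrist',cyl(np.array([*UP[k],16]),23,64)[24:]).round().astype(int)
    if abs(q).max()<2000: cv2.polylines(im,[q],True,(255,0,255),1)
cv2.imwrite('pics/w5.png',cv2.cvtColor(im,cv2.COLOR_RGB2BGR))
E
```

```text
clock 21.8 pos [491.8 208.2 151.1] turn/0.1 [-0.    0.   -0.01] shift/500 (aligned tool) [0.0014 0.     0.2143] open 1.003 grip 0.0 F [-0.2 -0.1  0.7]
```

View pics/w5.png

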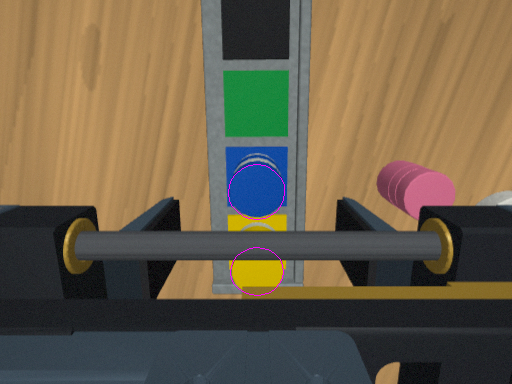

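The blue lid (257,191) and the yellow lid (258,271) match. The pink look-alike (415,190) is clear of the fingers. I descend, grip, lift and carry.

Emit:
servo_tool:
  xyz:
    - [0,0,0.01]
    - [0,0,0.04]
    - [0,0,0.045]
    - [0,0,0.045]
    - [0,0,0.04]
    - [0,0,0.023]
    - [0,0,0.01]
    - [0,0,0]
  rotation:
    - [0,0,0]
    - [0,0,0]
    - [0,0,0]
    - [0,0,0]
    - [0,0,0]
    - [0,0,0]
    - [0,0,0]
    - [0,0,0]

```text
clock: 22.65
eef_pos: [491.6, 208.8, 44.4]
tool_rot: [[-0.254, 0.967, -0.001], [0.967, 0.254, -0.0], [-0.0, -0.001, -1.0]]
contact_force: [-0.3, -0.1, 0.2]
opening: 0.999
grip_force: 0.0
```

Emit:
servo_tool:
  xyz:
    - [0,0,0]
    - [0,0,0]
    - [0,0,0]
    - [0,0,0]
    - [0,0,0]
    - [0,0,0]
    - [0,0,0]
    - [0,0,0]
  rotation:
    - [0,0,0]
    - [0,0,0]
    - [0,0,0]
    - [0,0,0]
    - [0,0,0]
    - [0,0,0]
    - [0,0,0]
    - [0,0,0]
  fingers: -1

```text
clock: 23.45
eef_pos: [491.7, 208.9, 44.7]
tool_rot: [[-0.254, 0.967, 0.0], [0.967, 0.254, 0.0], [0.0, 0.0, -1.0]]
contact_force: [-1.2, -0.3, 3.9]
opening: 0.499
grip_force: 20.0
```

Emit:
servo_tool:
  xyz:
    - [0,0,-0.03]
    - [0,0,-0.04]
    - [0,0,-0.04]
    - [0,0,-0.04]
    - [0,0,-0.04]
    - [0,0,-0.04]
    - [0,0,0]
    - [0,0,0]
  rotation:
    - [0,0,0]
    - [0,0,0]
    - [0,0,0]
    - [0,0,0]
    - [0,0,0]
    - [0,0,0]
    - [0,0,0]
    - [0,0,0]

```text
clock: 24.25
eef_pos: [491.6, 208.8, 159.3]
tool_rot: [[-0.254, 0.967, 0.0], [0.967, 0.254, 0.0], [-0.0, 0.0, -1.0]]
contact_force: [0.2, -0.3, -1.7]
opening: 0.502
grip_force: 20.0
```

```bash
python3 -c "
from h import *
go(PL['blue'],159)"
```

```text
clock 24.25 pos [491.6 208.8 159.3] turn/0.1 [0. 0. 0.] shift/500 (aligned tool) [-8.068e-01 -1.839e-01  6.000e-04] open 0.502 grip 20.0 F [ 0.2 -0.3 -1.7]
```

Emit:
servo_tool:
  xyz:
    - [-0.05,-0.013,0]
    - [-0.088,-0.02,0]
    - [-0.088,-0.02,0]
    - [-0.088,-0.02,0]
    - [-0.088,-0.02,0]
    - [-0.088,-0.02,0]
    - [-0.088,-0.02,0]
    - [-0.088,-0.02,0]
  rotation:
    - [0,0,0]
    - [0,0,0]
    - [0,0,0]
    - [0,0,0]
    - [0,0,0]
    - [0,0,0]
    - [0,0,0]
    - [0,0,0]

```text
clock: 25.05
eef_pos: [501.5, -134.3, 158.3]
tool_rot: [[-0.254, 0.967, -0.002], [0.967, 0.254, 0.001], [0.001, -0.002, -1.0]]
contact_force: [0.8, 0.4, -1.2]
opening: 0.499
grip_force: 20.0
```

Emit:
servo_tool:
  xyz:
    - [-0.088,-0.02,0]
    - [-0.0528,-0.011,0]
    - [0,0,0]
    - [0,0,0]
    - [0,0,0]
    - [0,0,0]
    - [0,0,0]
    - [0,0,0]
  rotation:
    - [0,0,0]
    - [0,0,0]
    - [0,0,0]
    - [0,0,0]
    - [0,0,0]
    - [0,0,0]
    - [0,0,0]
    - [0,0,0]

```text
clock: 25.85
eef_pos: [505.3, -204.1, 159.7]
tool_rot: [[-0.255, 0.967, 0.0], [0.967, 0.255, -0.0], [-0.0, 0.0, -1.0]]
contact_force: [-0.5, 0.2, -1.4]
opening: 0.499
grip_force: 20.0
```

Emit:
servo_tool:
  xyz:
    - [0,0,0.01]
    - [0,0,0.04]
    - [0,0,0.05]
    - [0,0,0.05]
    - [0,0,0.045]
    - [0,0,0.035]
    - [0,0,0.017]
    - [0,0,0]
  rotation:
    - [0,0,0]
    - [0,0,0]
    - [0,0,0]
    - [0,0,0]
    - [0,0,0]
    - [0,0,0]
    - [0,0,0]
    - [0,0,0]

```text
clock: 26.65
eef_pos: [504.9, -204.4, 35.2]
tool_rot: [[-0.254, 0.967, -0.001], [0.967, 0.254, 0.001], [0.001, -0.001, -1.0]]
contact_force: [0.4, 0.4, -0.9]
opening: 0.499
grip_force: 20.0
```

```bash
python3 -c "
from h import *
go(PL['blue'],35.5)"
```

```text
clock 26.65 pos [ 504.9 -204.4   35.2] turn/0.1 [-0.01 -0.01  0.01] shift/500 (aligned tool) [-0.0006  0.0003 -0.0005] open 0.499 grip 20.0 F [ 0.4  0.4 -0.9]
```

Emit:
servo_tool:
  xyz:
    - [0,0,0]
    - [0,0,0]
    - [0,0,0]
    - [0,0,0]
    - [0,0,0]
    - [0,0,0]
    - [0,0,0]
    - [0,0,0]
  rotation:
    - [0,0,0]
    - [0,0,0]
    - [0,0,0]
    - [0,0,0]
    - [0,0,0]
    - [0,0,0]
    - [0,0,0]
    - [0,0,0]
  fingers: 1

```text
clock: 27.45
eef_pos: [505.2, -204.7, 36.1]
tool_rot: [[-0.254, 0.967, -0.0], [0.967, 0.254, 0.0], [0.0, -0.0, -1.0]]
contact_force: [0.2, -0.2, 1.1]
opening: 1.002
grip_force: 0.0
```

Emit:
servo_tool:
  xyz:
    - [0,0,-0.03]
    - [0,0,-0.04]
    - [0,0,-0.04]
    - [0,0,-0.04]
    - [0,0,-0.04]
    - [0,0,-0.04]
    - [0,0,0]
    - [0.044,0.011,0]
  rotation:
    - [0,0,0]
    - [0,0,0]
    - [0,0,0]
    - [0,0,0]
    - [0,0,0]
    - [0,0,0]
    - [0,0,0]
    - [0,0,0]

```text
clock: 28.25
eef_pos: [505.6, -183.6, 151.3]
tool_rot: [[-0.253, 0.968, 0.002], [0.968, 0.253, -0.001], [-0.002, 0.001, -1.0]]
contact_force: [0.9, 0.1, 0.1]
opening: 0.999
grip_force: 0.0
```

Emit:
servo_tool:
  xyz:
    - [0.083,0.023,0]
    - [0.083,0.023,0]
    - [0.083,0.023,0]
    - [0.083,0.023,0]
    - [0.083,0.023,0]
    - [0.083,0.023,0]
    - [0.083,0.023,0]
    - [0.039,0.012,0]
  rotation:
    - [0,0,0]
    - [0,0,0]
    - [0,0,0]
    - [0,0,0]
    - [0,0,0]
    - [0,0,0]
    - [0,0,0]
    - [0,0,0]

```text
clock: 29.05
eef_pos: [509.2, 142.8, 150.5]
tool_rot: [[-0.256, 0.967, -0.001], [0.967, 0.256, 0.0], [0.001, -0.001, -1.0]]
contact_force: [0.1, -0.4, 0.2]
opening: 0.997
grip_force: 0.0
```

Emit:
servo_tool:
  xyz:
    - [0,0,0]
    - [0,0,0]
    - [0,0,0]
    - [0,0,0]
    - [0,0,0]
    - [0,0,0]
    - [0,0,0]
    - [0,0,0]
  rotation:
    - [0,0,0]
    - [0,0,0]
    - [0,0,0]
    - [0,0,0]
    - [0,0,0]
    - [0,0,0]
    - [0,0,0]
    - [0,0,0]

```text
clock: 29.85
eef_pos: [509.9, 139.7, 151.1]
tool_rot: [[-0.254, 0.967, 0.0], [0.967, 0.254, -0.0], [-0.0, 0.0, -1.0]]
contact_force: [-0.2, 0.3, -0.1]
opening: 1.002
grip_force: 0.0
```

```bash
python3 - <<'E'
from h import *
go(UP['yellow'],44)
im=grab_frame('wrist').copy()
q=proj('wrist',cyl(np.array([*UP['yellow'],16]),23,64)[24:]).round().astype(int)
cv2.polylines(im,[q],True,(255,0,255),1)
cv2.imwrite('pics/w6.png',cv2.cvtColor(im,cv2.COLOR_RGB2BGR))
E
```

```text
clock 29.85 pos [509.9 139.7 151.1] turn/0.1 [0. 0. 0.] shift/500 (aligned tool) [0.0005 0.0004 0.2143] open 1.002 grip 0.0 F [-0.2  0.3 -0.1]
```

View pics/w6.png

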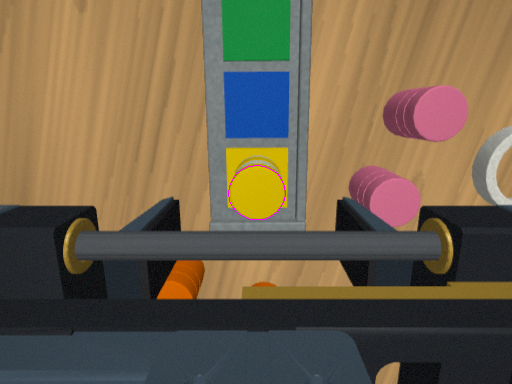

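The yellow lid (257,191) is aligned. The pink pot is about 120 mm off along the finger line, so it is clear.

Emit:
servo_tool:
  xyz:
    - [0,0,0.01]
    - [0,0,0.04]
    - [0,0,0.045]
    - [0,0,0.045]
    - [0,0,0.04]
    - [0,0,0.023]
    - [0,0,0.01]
    - [0,0,0]
  rotation:
    - [0,0,0]
    - [0,0,0]
    - [0,0,0]
    - [0,0,0]
    - [0,0,0]
    - [0,0,0]
    - [0,0,0]
    - [0,0,0]

```text
clock: 30.7
eef_pos: [509.7, 139.8, 44.4]
tool_rot: [[-0.254, 0.967, -0.001], [0.967, 0.254, -0.0], [0.0, -0.001, -1.0]]
contact_force: [0.1, 0.4, 0.1]
opening: 1.0
grip_force: 0.0
```

Emit:
servo_tool:
  xyz:
    - [0,0,0]
    - [0,0,0]
    - [0,0,0]
    - [0,0,0]
    - [0,0,0]
    - [0,0,0]
    - [0,0,0]
    - [0,0,0]
  rotation:
    - [0,0,0]
    - [0,0,0]
    - [0,0,0]
    - [0,0,0]
    - [0,0,0]
    - [0,0,0]
    - [0,0,0]
    - [0,0,0]
  fingers: -1

```text
clock: 31.5
eef_pos: [509.9, 139.8, 44.7]
tool_rot: [[-0.254, 0.967, 0.0], [0.967, 0.254, 0.0], [0.0, 0.0, -1.0]]
contact_force: [-1.3, 0.1, 2.1]
opening: 0.502
grip_force: 20.0
```

Emit:
servo_tool:
  xyz:
    - [0,0,-0.03]
    - [0,0,-0.04]
    - [0,0,-0.04]
    - [0,0,-0.04]
    - [0,0,-0.04]
    - [0,0,-0.04]
    - [0,0,0]
    - [0,0,0]
  rotation:
    - [0,0,0]
    - [0,0,0]
    - [0,0,0]
    - [0,0,0]
    - [0,0,0]
    - [0,0,0]
    - [0,0,0]
    - [0,0,0]

```text
clock: 32.3
eef_pos: [509.8, 139.8, 159.3]
tool_rot: [[-0.254, 0.967, 0.0], [0.967, 0.254, 0.0], [-0.0, 0.0, -1.0]]
contact_force: [-1.1, 0.1, -1.5]
opening: 0.5
grip_force: 20.0
```

```bash
python3 -c "
from h import *
go(PL['yellow'],159)"
```

```text
clock 32.3 pos [509.8 139.8 159.3] turn/0.1 [0. 0. 0.] shift/500 (aligned tool) [-0.52   -0.1839  0.0006] open 0.5 grip 20.0 F [-1.1  0.1 -1.5]
```

Emit:
servo_tool:
  xyz:
    - [-0.04,-0.015,0]
    - [-0.073,-0.0255,0]
    - [-0.073,-0.0255,0]
    - [-0.073,-0.0255,0]
    - [-0.073,-0.0255,0]
    - [-0.073,-0.0255,0]
    - [-0.073,-0.0255,0]
    - [-0.042,-0.016,0]
  rotation:
    - [0,0,0]
    - [0,0,0]
    - [0,0,0]
    - [0,0,0]
    - [0,0,0]
    - [0,0,0]
    - [0,0,0]
    - [0,0,0]

```text
clock: 33.1
eef_pos: [486.1, -137.3, 158.3]
tool_rot: [[-0.253, 0.968, -0.002], [0.968, 0.253, 0.0], [0.001, -0.001, -1.0]]
contact_force: [0.9, 0.1, -1.4]
opening: 0.502
grip_force: 20.0
```

Emit:
servo_tool:
  xyz:
    - [0,0,0]
    - [0,0,0]
    - [0,0,0]
    - [0,0,0]
    - [0,0,0]
    - [0,0,0]
    - [0,0,0]
    - [0,0,0]
  rotation:
    - [0,0,0]
    - [0,0,0]
    - [0,0,0]
    - [0,0,0]
    - [0,0,0]
    - [0,0,0]
    - [0,0,0]
    - [0,0,0]

```text
clock: 33.9
eef_pos: [487.0, -134.9, 159.7]
tool_rot: [[-0.254, 0.967, 0.0], [0.967, 0.254, -0.0], [-0.0, 0.0, -1.0]]
contact_force: [-0.3, 0.3, -2.0]
opening: 0.499
grip_force: 20.0
```

Emit:
servo_tool:
  xyz:
    - [0,0,0.01]
    - [0,0,0.04]
    - [0,0,0.05]
    - [0,0,0.05]
    - [0,0,0.045]
    - [0,0,0.035]
    - [0,0,0.017]
    - [0,0,0]
  rotation:
    - [0,0,0]
    - [0,0,0]
    - [0,0,0]
    - [0,0,0]
    - [0,0,0]
    - [0,0,0]
    - [0,0,0]
    - [0,0,0]

```text
clock: 34.7
eef_pos: [486.5, -134.9, 35.2]
tool_rot: [[-0.254, 0.967, -0.001], [0.967, 0.254, 0.001], [0.001, -0.001, -1.0]]
contact_force: [-0.5, 0.3, -1.2]
opening: 0.498
grip_force: 20.0
```

```bash
python3 -c "
from h import *
go(PL['yellow'],35.5)"
```

```text
clock 34.7 pos [ 486.5 -134.9   35.2] turn/0.1 [-0.01 -0.01  0.  ] shift/500 (aligned tool) [-0.0004  0.0005 -0.0005] open 0.498 grip 20.0 F [-0.5  0.3 -1.2]
```

Emit:
servo_tool:
  xyz:
    - [0,0,0]
    - [0,0,0]
    - [0,0,0]
    - [0,0,0]
    - [0,0,0]
    - [0,0,0]
    - [0,0,0]
    - [0,0,0]
  rotation:
    - [0,0,0]
    - [0,0,0]
    - [0,0,0]
    - [0,0,0]
    - [0,0,0]
    - [0,0,0]
    - [0,0,0]
    - [0,0,0]
  fingers: 1

```text
clock: 35.5
eef_pos: [487.0, -135.0, 36.1]
tool_rot: [[-0.254, 0.967, -0.0], [0.967, 0.254, 0.0], [0.0, -0.0, -1.0]]
contact_force: [0.1, 0.2, -0.5]
opening: 1.003
grip_force: 0.0
```

Emit:
servo_tool:
  xyz:
    - [0,0,-0.03]
    - [0,0,-0.04]
    - [0,0,-0.05]
    - [0,0,-0.05]
    - [0,0,-0.05]
    - [0,0,-0.05]
    - [0,0,-0.03]
    - [0,0,0]
  rotation:
    - [0,0,0]
    - [0,0,0]
    - [0,0,0]
    - [0,0,0]
    - [0,0,0]
    - [0,0,0]
    - [0,0,0]
    - [0,0,0]

```text
clock: 36.3
eef_pos: [487.9, -135.4, 188.0]
tool_rot: [[-0.254, 0.967, 0.003], [0.967, 0.254, -0.001], [-0.002, 0.003, -1.0]]
contact_force: [-0.5, 0.3, -0.6]
opening: 0.999
grip_force: 0.0
```

Emit:
servo_tool:
  xyz:
    - [0.05,0,0]
    - [0.08,0,0]
    - [0.08,0,0]
    - [0.08,0,0]
    - [0.08,0,0]
    - [0.08,0,0]
    - [0.05,0,0]
    - [0,0,0]
  rotation:
    - [0,0,0]
    - [0,0,0]
    - [0,0,0]
    - [0,0,0]
    - [0,0,0]
    - [0,0,0]
    - [0,0,0]
    - [0,0,0]

```text
clock: 37.1
eef_pos: [422.0, 109.0, 185.3]
tool_rot: [[-0.257, 0.966, -0.002], [0.966, 0.257, 0.0], [0.001, -0.001, -1.0]]
contact_force: [0.7, 0.0, 0.2]
opening: 1.002
grip_force: 0.0
```

```bash
python3 - <<'E'
from h import *
ims={n:grab_frame(n) for n in["top","scene"]}
for k in PL:
    v={}
    for n in ims:
        u=proj(n,[*PL[k],38])[0]
        L=[r for r in silhouettes(n,'pot_'+k) if np.linalg.norm(np.argwhere(r['pixels']).mean(0)[::-1]-u)<15]
        if L:v[n]=L[0]['pixels'].astype(np.float32)
    if v:
        x,f=fit(v,np.array([*PL[k],6.]),23,64);d=x[:2]-TC
        print(k,list(v),x.round(1),'tray x',round(d@[c_,s_],1),'y',round(d@[-s_,c_],1),round(f,2))
a=ims['top'][190:290,290:440];b=ims['scene'][150:270,60:240]
o=np.vstack([cv2.resize(a,(450,300)),cv2.resize(b,(450,300))])
cv2.imwrite('pics/f.png',cv2.cvtColor(o,cv2.COLOR_RGB2BGR))
print(sense()['clock'])
E
```

```text
black ['top', 'scene'] [ 542.5 -343.8    7.7] tray x 0.9 y -108.1 0.2
green ['top', 'scene'] [ 525.8 -275.8    8.2] tray x 2.0 y -38.0 0.19
blue ['top', 'scene'] [ 506.3 -203.9    7.2] tray x 1.3 y 36.4 0.27
yellow ['scene'] [ 481.2 -132.2    1.9] tray x -4.7 y 112.1 0.1
37.6
```

View pics/f.png

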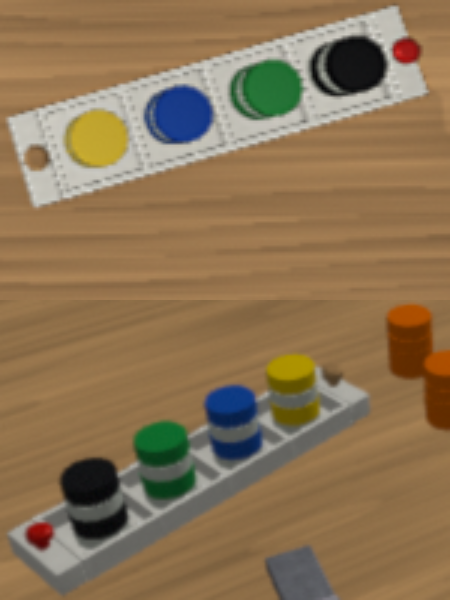

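All four pots stand upright in their compartments, black beside the red knob, then green, blue and yellow. The arm is clear, so I hand in.

```bash
python3 -c "
from station import *
print(hand_in())"
```

```text
the job is handed in; nothing more can be done
None
```

I moved all four pots into the tray in order from the red knob: black, green, blue, yellow. They stood upright and released, and I handed the job in at about 38 s; no verdict came back. My final check put black, green and blue within about 2 mm of their compartment centres; yellow was measured from one view only, about 6 mm off.

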